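# Line up power supplies for wiring on the soldering bench

### The arm

A 7-joint arm with a two-finger parallel gripper is mounted at the origin on the work surface. World frame = base frame: x ahead of the robot, y to its left, z up, the work surface at z = 0. Lengths are in m, angles in rad, forces in N, time in s.
With the tool pointing down it reaches from about 0.4 to 0.9 m from the base axis. Payload 5.5 kg.
Tool frame: the origin (TCP) lies on the mounting face of the last link; the fingertips stand robot.nose_length ahead of it and the grasp point (between the pads) lies 159 mm ahead of it (robot.nose_length is the distance from the TCP to the fingertips, in m); z points along the fingers, y is the line along which they close (so a half turn about z gives the same grasp; the last joint's range is limited). The gripper opens to 92 mm and grips with 3 to 60 N. Pads are 19 mm wide; open, the fingers measure 130 mm over their backs; the gripper's body (75 mm by 190 mm) begins 47 mm behind the grasp point.
Start: joints at [1.549, 0.501, -0.427, 1.55, 0.221, 1.138, -0.21], TCP at [0.183, -0.624, 0.405] pointing down, gripper open.
Joint ranges: [-2.88, 2.88], [-0.31, 2.03], [-1.54, 1.56], [0.2, 2.42], [-1.41, 4.55], [0.19, 2.02], [-2.57, 2.57]. Speed limits (rad/s): [2.57, 2.57, 3.14, 3.14, 3.14, 3.14, 3.14].

### API

Orientations are given as a unit quaternion [w, x, y, z].
In Python, from cell import robot gives the robot as it stands.
- The arm moves only by the shell command python3 -m creep 'ROWS' [OPENING]. ROWS is JSON, a list of rows, each a list of 4 numbers: the shift along the tool's x, y, z each as a share of 0.02 m, from -1 to 1, then the turn about the tool's z as a share of 0.1 rad, from -1 to 1. A call has 1 to 5 rows; each row shifts and turns the commanded pose from where the row before left it, along the tool's axes as they then stand; what a row does not reach is not made up. A row lasts 1/12 s, in which the tool goes at most 41.7 mm and 7.16 degrees, less where a joint would pass 70% of its speed; a pose out of reach is approached as far as the arm can. A call with a number of a shift or a turn outside -1 to 1 is refused whole. A call with a gripper value outside its range is refused whole. OPENING is the opening, from -1 (shut) to 1 (fully open), set as the call begins (- or left out, the last holds). The fingers move at their own pace and stop on an object; the grip force is fixed at half the most. Time passes only in rows, so rows that do not move let the fingers close. It gives the time, the measured TCP pose, the force, the opening and the grip force at its end, in the units of the state.
- robot.get_state(): the state, without advancing time (a new reading comes with each control period).
- robot.camera(name): name is "side" or "top" or "wrist"; returns a dict with "img" (480x640x3 uint8, blue, green, red), "depth" (480x640 float32, m along the optical axis (not along the pixel's ray), 0 where there is no reading), "mtx" (3x3 intrinsics, pixels), "R" (3x3) and "t" (3): a world point X has camera coordinates R X + t. Camera axes: x right, y down, z forward; pixel columns grow to the right and rows downward; lengths in m; the calibration is good to about 2 mm. A picture is of the moment at which its call begins.
- robot.job_done(): hands the job in; it is judged then, once.
The state is a dict: "time": time; "q": joint angles; "dq": joint speeds; "tau": joint torques, N m; "eef_pos": TCP position; "tcp_rot": TCP orientation; "ft_force": force on the tool from outside, world axes, zero at the start; "moment": the same for the moment, N m; "finger_gap": finger opening in m; "grasp_force": force on a finger pad.
Only numpy, scipy, OpenCV 4.12 (cv2) and the standard library are available. Lean on these libraries where they do the work, as an engineer would, in place of code of your own. Each camera call takes 0.05 s, during which the arm holds its last target. There are 200 camera calls.

### The job

Set the three power supplies out for wiring: slide them over the hardboard mat, never lifting them, into one straight, even row, square to the aluminium stop strip and with their backs up against it, terminal blocks towards the robot, and a 20 mm gap left between neighbours. Any order and any place along the strip will do; work round the bottle, reel, iron stand and the other things and leave them where they are.

Things in the scene. Friction and masses are not known exactly. Their poses are not given: they have to be found in the camera images.
- mat: fixed brown hardboard bench mat, 380 mm (its x) by 840 mm (its y), 4 mm thick, at a slight yaw; origin at the centre of its underside, +x away from the robot. Near its far edge an aluminium stop strip, 15 mm wide, 800 mm long, 12 mm high above the mat, runs along the mat's y; the strip's near face, against which the supplies go, is at mat x = +165 mm
- psu_a: one of three identical power supplies, a metal box 99 mm long (its x) by 97 mm wide (its y) by 30 mm high, about 0.3 kg, too wide to grip, lying on the mat; its -x end carries a black screw-terminal block, 17 mm high and 18 mm deep, inside the 99 mm length. Origin at the centre of its underside (on the mat, 4 mm above the table)
- psu_a_terminals (a point): middle of the terminal end face of psu_a: 49.5 mm to the -x of its origin, 10 mm above its underside
- psu_b: one of three identical power supplies, a metal box 99 mm long (its x) by 97 mm wide (its y) by 30 mm high, about 0.3 kg, too wide to grip, lying on the mat; its -x end carries a black screw-terminal block, 17 mm high and 18 mm deep, inside the 99 mm length. Origin at the centre of its underside (on the mat, 4 mm above the table)
- psu_b_terminals (a point): middle of the terminal end face of psu_b: 49.5 mm to the -x of its origin, 10 mm above its underside
- psu_c: one of three identical power supplies, a metal box 99 mm long (its x) by 97 mm wide (its y) by 30 mm high, about 0.3 kg, too wide to grip, lying on the mat; its -x end carries a black screw-terminal block, 17 mm high and 18 mm deep, inside the 99 mm length. Origin at the centre of its underside (on the mat, 4 mm above the table)
- psu_c_terminals (a point): middle of the terminal end face of psu_c: 49.5 mm to the -x of its origin, 10 mm above its underside
- flux_bottle: small amber flux bottle with a black cap, standing; 34 mm diameter, 75 mm tall; origin at the centre of its underside; stands on the mat; a bystander, not to be shifted
- solder_reel: green solder reel standing on its flange; 52 mm diameter, 40 mm tall; origin at the centre of its underside; stands on the mat; a bystander, not to be shifted
- iron_stand: black soldering-iron stand, base 62 mm (its x) by 120 mm (its y), with a yellow sponge at its +y end and a steel coil cradle rising from its -y part; 85 mm tall and the cradle stays within 80 mm of the origin; origin at the centre of its underside; stands on the mat; a bystander, not to be shifted
- tip_cleaner: round black tip-cleaner pot with brass wool; 62 mm diameter, 52 mm tall; origin at the centre of its underside; stands on the mat; a bystander, not to be shifted
- multimeter: yellow hand multimeter lying on the table beside the mat, 155 (its x) x 78 x 41 mm; origin at the centre of its underside; a bystander, not to be shifted
- screwdriver: blue-handled screwdriver, 190 mm long, lying along its x on the table beside the mat; origin under its middle; a bystander, not to be shifted
There are look-alikes about, which are no part of the job. Leave any green look-alike of the psu_c alone. Leave any orange look-alike of the psu_b alone.

How it is judged:
At the end, for the whole second after the job is handed in: All three supplies lie flat and still, square to the strip within 4 degrees, backs within 6 mm of it, terminals towards the robot, in one row of any order: neighbours' centres 117 mm apart within 8 mm, the outer two 234 mm within 12 mm. Each bystander is within 12 mm of its start (x of psu_a in the frame of mat between 0.1095 and 0.119 m and y of psu_a in the frame of mat between -0.35 and 0.35 m and z of each of psu_a, psu_b, psu_c in the frame of mat below 0.008 m and angle between the x axis of each of psu_a, psu_b, psu_c and the x axis of mat, either way round below 0.07 rad and x of each of psu_a_terminals, psu_b_terminals, psu_c_terminals in the frame of mat below 0.08 m and angle between each of psu_a, psu_b, psu_c's own z axis and vertical below 0.04 rad and linear speed of each of psu_a, psu_b, psu_c below 0.01 m/s and x of psu_b in the frame of mat between 0.1095 and 0.119 m and y of psu_b in the frame of mat between -0.35 and 0.35 m and x of psu_c in the frame of mat between 0.1095 and 0.119 m and y of psu_c in the frame of mat between -0.35 and 0.35 m and (horizontal distance between psu_a and psu_b between 0.109 and 0.125 m or horizontal distance between psu_a and psu_b between 0.222 and 0.246 m) and (horizontal distance between psu_a and psu_c between 0.109 and 0.125 m or horizontal distance between psu_a and psu_c between 0.222 and 0.246 m) and (horizontal distance between psu_b and psu_c between 0.109 and 0.125 m or horizontal distance between psu_b and psu_c between 0.222 and 0.246 m) and distance of each of flux_bottle, solder_reel, iron_stand, tip_cleaner, multimeter, screwdriver from where it was at the start of the episode below 0.012 m); the robot touches nothing.
It fails at once if a power supply is lifted off the mat or tipped up (z of any of psu_a, psu_b, psu_c in the frame of mat above 0.014 m or angle between any of psu_a, psu_b, psu_c's own z axis and vertical above 0.15 rad).
It fails at once if a bystander (bottle, reel, iron stand, tip cleaner, multimeter, screwdriver) is shifted by more than 12 mm or knocked over (distance of any of flux_bottle, solder_reel, iron_stand, tip_cleaner, multimeter, screwdriver from where it was at the start of the episode above 0.012 m or angle between any of flux_bottle, solder_reel, iron_stand, tip_cleaner's own z axis and vertical above 0.3 rad).
It also fails if it takes over 72 s, if anything falls off the work surface, if the arm or the gripper's body presses on something with over 40 N, if the wrist force passes 120 N, or if a joint passes its speed limit or range.

## Working session

There is one attempt and no reset: what is moved stays moved. The work goes in short steps, Python scripts to look and compute and a shell command to move; the robot and the scene stay as the last step left them, time stands still between calls to the robot, and variables do not carry over. Pictures are saved under pics/ and viewed, at most 10 in all, crops included, and the job is handed in when it is done.

```bash
mkdir -p pics; ls; python3 - <<'E'
from cell import robot
import cv2,numpy as np
s=robot.get_state(); print(s['time'],s['eef_pos'],s['tcp_rot'],s['finger_gap'],robot.nose_length)
for n in("top","side"):
    c=robot.camera(n); cv2.imwrite(f"pics/{n}0.png",c["img"]); np.savez(f"{n}0.npz",**c)
    print(n,c["mtx"].round(1).tolist(),c["R"].round(3).tolist(),c["t"].round(3).tolist())
E
```

```text
pics
0.0 [ 0.18248397 -0.62349035  0.40367031] [-9.61705926e-04  9.89874181e-01  1.41944258e-01 -9.26396983e-05] 0.09184458541774265 0.178
top [[561.8, 0.0, 314.9], [0.0, 561.8, 235.2], [0.0, 0.0, 1.0]] [[-0.029, -1.0, -0.001], [-0.997, 0.029, -0.067], [0.067, -0.001, -0.998]] [0.012, 0.491, 1.832]
side [[570.5, 0.0, 311.0], [0.0, 570.5, 246.7], [0.0, 0.0, 1.0]] [[-0.867, -0.498, -0.001], [-0.375, 0.654, -0.657], [0.328, -0.569, -0.754]] [0.421, 0.204, 1.318]
```

View pics/top0.png

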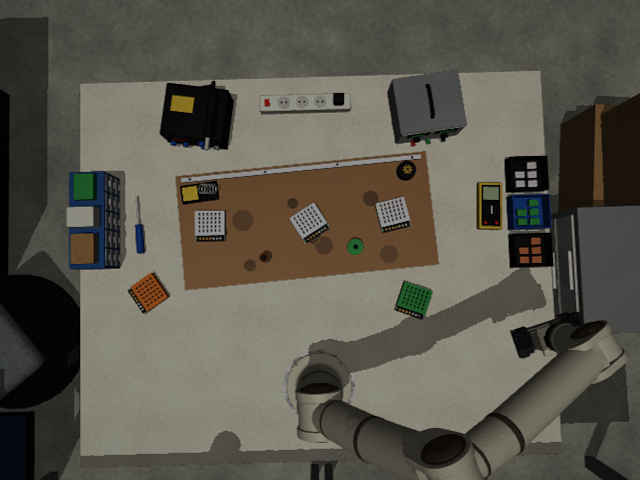

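View pics/side0.png

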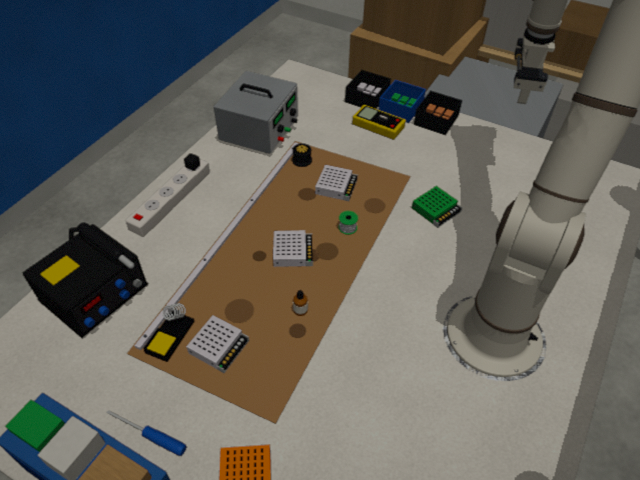

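The top view shows the three white supplies at about (210,225), (310,222) and (393,213). The iron stand is at (198,191), the tip cleaner at (406,170), the bottle at (266,257) and the reel at (355,246). All terminals already face the robot. The side view agrees. The green and orange look-alikes are off the mat.

```bash
cat > h.py <<'E'
import cv2,numpy as np
def ray(c,uv,z):
    uv=np.atleast_2d(np.asarray(uv,float)); d=np.c_[uv,np.ones(len(uv))]@np.linalg.inv(c["mtx"]).T@c["R"]
    o=-c["R"].T@c["t"]; return o+d*((z-o[2])/d[:,2])[:,None]
def proj(c,X):
    p=(np.atleast_2d(X)@c["R"].T+c["t"])@c["mtx"].T; return p[:,:2]/p[:,2:]
def tri(c1,u1,c2,u2):
    A=[]
    b=[]
    for c,u in((c1,u1),(c2,u2)):
        o=-c["R"].T@c["t"]; d=c["R"].T@np.linalg.inv(c["mtx"])@np.r_[u,1]; d/=np.linalg.norm(d)
        P=np.eye(3)-np.outer(d,d); A.append(P); b.append(P@o)
    return np.linalg.solve(A[0]+A[1],b[0]+b[1])
def comps(mask,lo,hi):
    cs,_=cv2.findContours(mask.astype(np.uint8),cv2.RETR_EXTERNAL,cv2.CHAIN_APPROX_NONE)
    return [k for k in cs if lo<cv2.contourArea(k)<hi]
def cen(k):
    m=cv2.moments(k); return np.array([m["m10"],m["m01"]])/m["m00"]
def mat(c):
    h=cv2.cvtColor(c["img"],cv2.COLOR_BGR2HSV)
    m=(h[...,0]>5)&(h[...,0]<20)&(h[...,1]>90)
    m=cv2.morphologyEx(m.astype(np.uint8),cv2.MORPH_OPEN,np.ones((3,3)))
    k=max(comps(m,5000,1e6),key=cv2.contourArea); k=cv2.convexHull(k)
    return k,m
def psus(c,hull):
    h=cv2.cvtColor(c["img"],cv2.COLOR_BGR2HSV); m=((h[...,2]>115)&(h[...,1]<60)).astype(np.uint8)
    z=np.zeros_like(m); cv2.fillPoly(z,[hull],1)
    m=cv2.morphologyEx(m&z,cv2.MORPH_CLOSE,np.ones((5,5)))
    return [k for k in comps(m,300,4000) if min(cv2.minAreaRect(k)[1])>15]
E
python3 - <<'E'
from h import *
T,S=[dict(np.load(n+"0.npz")) for n in("top","side")]
for n,c in(("top",T),("side",S)):
    k,m=mat(c)
    q=cv2.approxPolyDP(k,8,True)[:,0]; print(n,"mat px",q.tolist(),(ray(c,q,.004)[:,:2]*1000).round().tolist())
    z=np.zeros(c["img"].shape[:2],np.uint8)
    for p in psus(c,k):
        r=cv2.minAreaRect(p); b=ray(c,cv2.boxPoints(r),.034)[:,:2]; e=np.diff(np.r_[b,b[:1]],axis=0)
        u=cen(p); d=c["depth"][int(u[1]),int(u[0])]
        print(" psu px",u.round(1),"top",(ray(c,u,.034)[0]*1000).round(1),"sides",(np.linalg.norm(e,axis=1)*1000).round()[:2],"dirs",np.degrees(np.arctan2(e[:,1],e[:,0])).round(1)[:2],"depth z",(ray(c,u,.034)[0]),d, (c["R"]@ray(c,u,.034)[0]+c["t"])[2].round(4))
        print("   corners",(b*1000).round().tolist())
h=cv2.cvtColor(T["img"],cv2.COLOR_BGR2HSV)
print("strip?", h[155:175,330].tolist())
E
```

```text
top mat px [[425, 152], [436, 264], [185, 288], [176, 176]] [[760.0, -378.0], [385.0, -399.0], [330.0, 431.0], [703.0, 455.0]]
 psu px [208.8 222.5] top [541.6 343.1  34. ] sides [95. 88.] dirs [-91.7 179. ] depth z [0.54163587 0.34306327 0.034     ] 1.8337914 1.8335
   corners [[581.0, 391.0], [578.0, 296.0], [490.0, 298.0], [492.0, 392.0]]
 psu px [307.7 220.3] top [539.4  20.2  34. ] sides [96. 93.] dirs [ -58.8 -149.1] depth z [0.53937915 0.02024226 0.034     ] 1.8334873 1.8338
   corners [[549.0, 82.0], [598.0, 0.0], [519.0, -47.0], [470.0, 35.0]]
 psu px [392.6 211.8] top [ 559.1 -257.7   34. ] sides [97. 91.] dirs [ -76.9 -167.6] depth z [ 0.5591247  -0.25767958  0.034     ] 1.828611 1.8354
   corners [[588.0, -202.0], [610.0, -296.0], [521.0, -316.0], [499.0, -221.0]]
side mat px [[408, 176], [275, 422], [129, 354], [290, 158], [314, 147]] [[389.0, -401.0], [324.0, 430.0], [694.0, 458.0], [731.0, -299.0], [694.0, -380.0]]
 psu px [213.8 338.4] top [538.7 343.6  34. ] sides [113.  89.] dirs [-90.2 167.6] depth z [0.53867913 0.34360439 0.034     ] 1.2761915 1.2731
   corners [[
[... 328 characters left out ...]
 [481.  61.] dirs [-87.5 162.6] depth z [0.68030179 0.30526579 0.034     ] 1.3664489 1.3414
   corners [[684.0, 445.0], [705.0, -36.0], [646.0, -17.0], [636.0, 453.0]]
 psu px [333.6 178.1] top [ 558.6 -255.4   34. ] sides [99. 95.] dirs [ -68.7 -168.3] depth z [ 0.55858379 -0.25542513  0.034     ] 1.6215174 1.6205
   corners [[588.0, -200.0], [624.0, -293.0], [531.0, -312.0], [499.0, -220.0]]
strip? [[22, 34, 136], [22, 35, 138], [22, 35, 139], [21, 35, 137], [22, 34, 136], [20, 44, 133], [14, 140, 100], [14, 112, 96], [15, 17, 118], [8, 7, 143], [10, 11, 141], [0, 4, 141], [20, 6, 118], [14, 134, 76], [14, 145, 95], [14, 145, 95], [14, 142, 95], [14, 140, 95], [14, 142, 95], [15, 142, 95]]
```

```bash
cat >> h.py <<'E'
def cloud(c):
    v,u=np.mgrid[:480,:640]; d=c["depth"]; p=np.stack([u,v,np.ones_like(u)],-1)@np.linalg.inv(c["mtx"]).T*d[...,None]
    return (p-c["t"])@c["R"]
C=np.array([.5445,.027]);Y=.066
RM=np.array([[np.cos(Y),-np.sin(Y)],[np.sin(Y),np.cos(Y)]])
def tomat(p): return (np.asarray(p)[...,:2]-C)@RM
def toworld(p): return np.asarray(p)@RM.T+C
E
python3 - <<'E'
from h import *
T,S=[dict(np.load(n+"0.npz")) for n in("top","side")]
k,_=mat(T); z=np.zeros((480,640),np.uint8); cv2.fillPoly(z,[k],1); z=cv2.dilate(z,np.ones((5,5)))
P=cloud(T); H=P[...,2]*(z>0)*(T["depth"]>0)
print("mat z",np.median(P[...,2][z>0]))
n,l,st,_=cv2.connectedComponentsWithStats((H>.022).astype(np.uint8))
for i in range(1,n):
    if st[i,4]<15: continue
    q=P[l==i]; m=tomat(q)*1000
    print(st[i,:5],"world med",(np.median(q,0)*1000).round(),"zmax",(q[:,2].max()*1000).round(),"mat min",m.min(0).round(),"max",m.max(0).round())
# strip near face in the top view, fit in mat frame
h=cv2.cvtColor(T["img"],cv2.COLOR_BGR2HSV); w=(h[...,2]>110)&(h[...,1]<45)&(z>0)
v,u=np.nonzero(w); m=tomat(ray(T,np.c_[u,v],.016))
for a in np.arange(-.25,.3,.1):
    s=m[(abs(m[:,1]-a)<.04)&(m[:,0]>.14)]; print(round(a,2),np.percentile(s[:,0]*1000,[3,50,97]).round(1))
# two-view PSU height
ct=[cen(p) for p in psus(T,k)]; ks,_=mat(S); cs=[cen(p) for p in psus(S,ks)]
for a,b in((0,0),(1,1),(2,3)): print("tri",tri(T,ct[a],S,cs[b]).round(4))
E
```

```text
mat z 0.006893285250988067
[397 161  19  19 262] world med [ 693. -304.   51.] zmax 66.0 mat min [  99. -370.] max [ 156. -314.]
[332 162  12   6  23] world med [721. -85.  24.] zmax 31.0 mat min [ 162. -141.] max [ 177. -103.]
[180 181  37  23 422] world med [644. 386.  29.] zmax 94.0 mat min [ 89. 282.] max [154. 404.]
[375 197  36  36 856] world med [ 553. -255.   35.] zmax 49.0 mat min [ -67. -339.] max [  42. -230.]
[289 203  40  39 834] world med [534.  18.  35.] zmax 49.0 mat min [-72. -70.] max [49. 54.]
[194 211  31  31 865] world med [534. 343.  35.] zmax 50.0 mat min [-42. 264.] max [ 60. 367.]
[347 239  16  16 201] world med [ 448. -130.   46.] zmax 60.0 mat min [-131. -175.] max [ -80. -125.]
[259 253  11  10  92] world med [421. 163.  58.] zmax 89.0 mat min [-128.  129.] max [-99. 162.]
-0.25 [167.3 176.7 194.9]
-0.15 [166.6 176.4 194.6]
-0.05 [166.1 175.4 194.2]
0.05 [165.6 175.1 193.8]
0.15 [165.  175.  193.6]
0.25 [164.5 174.1 193.1]
tri [0.5409 0.3429 0.0314]
tri [0.5387 0.0198 0.032 ]
tri [ 0.5596 -0.2579  0.0316]
```

```bash
sed -i 's/Y=.066/Y=.071/' h.py; cat > p.py <<'E'
# python3 p.py world|mat x_mm y_mm heading tipz_mm : remaining shift in tool units (turn first)
import sys; from h import *; from cell import robot
s=robot.get_state(); w,a,b,_=s["tcp_rot"]; hd=np.arctan2(2*a*b,a*a-b*b); p=np.array(s["eef_pos"])
x,y,hg,tz=map(float,sys.argv[2:6]); t=np.array([x,y])/1e3
if sys.argv[1]=="mat": t=toworld(t); hg+=Y
d=t-p[:2]; tx=np.array([np.cos(hg),np.sin(hg)]); ty=np.array([tx[1],-tx[0]])
print("t",round(s["time"],2),"mat",(tomat(p)*1000).round(1),"hd-Y",round(hd-Y,3),"tip",round((p[2]-robot.nose_length)*1000,1),"F",np.round(s["ft_force"],1))
print("turn",round((hd-hg)/.1,2),"dx",round(d@tx/.02,2),"dy",round(d@ty/.02,2),"dz",round((p[2]-robot.nose_length-tz/1e3)/.02,2))
E
python3 -m creep '[[0,0,0,-0.85],[0,0,0,-0.85],[0,0,0,-0.85],[1,-0.67,0,0],[1,-0.67,0,0]]' 0.3
python3 -m creep '[[1,-0.67,0,0],[1,-0.67,0,0],[1,-0.67,0,0],[1,-0.67,0,0],[1,-0.67,0,0]]'
python3 -m creep '[[1,-0.67,0,0],[1,-0.67,0,0],[1,-0.67,0,0],[1,-0.67,0,0],[1,-0.67,0,0]]'
python3 p.py world 464 -25 0.54 9
```

```text
time: 0.52
eef_pos: [0.202, -0.5806, 0.4036]
tcp_rot: [-0.001, 0.964, 0.265, 0.0]
ft_force: [0.9, 0.9, 0.4]
finger_gap: 0.0632
grasp_force: 0.0
time: 0.93
eef_pos: [0.2548, -0.4701, 0.4043]
tcp_rot: [-0.0, 0.964, 0.267, -0.0]
ft_force: [0.7, 0.3, -0.7]
finger_gap: 0.06
grasp_force: 0.0
time: 1.35
eef_pos: [0.3061, -0.3612, 0.4045]
tcp_rot: [-0.0, 0.964, 0.267, -0.0]
ft_force: [1.2, -0.4, -0.0]
finger_gap: 0.0603
grasp_force: 0.0
t 1.35 mat [-265.4 -370.3] hd-Y 0.469 tip 226.5 F [ 1.2 -0.4 -0. ]
turn -0.0 dx 15.42 dy -10.36 dz 10.87
```

```bash
python3 -m creep '[[1,-0.67,0.3,0],[1,-0.67,0.3,0],[1,-0.67,0.3,0],[1,-0.67,0.3,0],[1,-0.67,0.3,0]]' >/dev/null
python3 -m creep '[[1,-0.67,0.3,0],[1,-0.67,0.3,0],[1,-0.67,0.3,0],[1,-0.67,0.3,0],[1,-0.67,0.3,0]]' >/dev/null
python3 -m creep '[[1,-0.67,0.3,0],[1,-0.67,0.3,0],[1,-0.67,0.3,0],[1,-0.67,0.3,0],[0,0,0,0]]'
python3 p.py world 464 -25 0.54 9
python3 - <<'E'
from cell import robot
import cv2
cv2.imwrite("pics/w1.png",robot.camera("wrist")["img"])
E
```

```text
time: 2.6
eef_pos: [0.4507, -0.0532, 0.3202]
tcp_rot: [-0.001, 0.963, 0.27, 0.001]
ft_force: [-0.2, -0.2, -0.4]
finger_gap: 0.06
grasp_force: 0.0
t 2.6 mat [-99.3 -73.3] hd-Y 0.475 tip 142.2 F [-0.2 -0.2 -0.4]
turn 0.06 dx 1.29 dy -0.87 dz 6.66
```

View pics/w1.png

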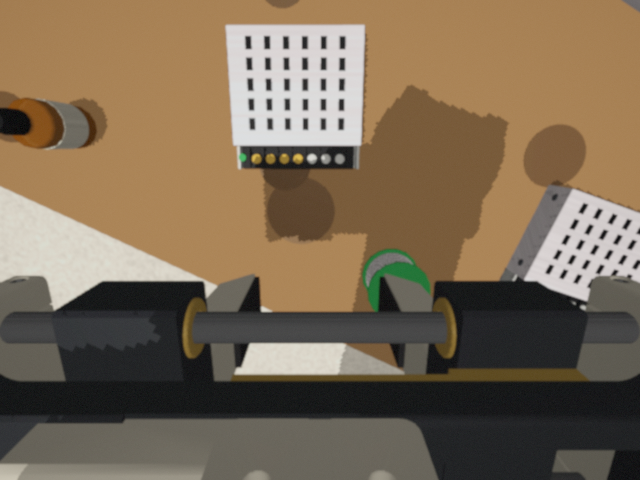

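The wrist view shows the middle supply square to the tool at (297,95), its terminal end towards the fingers. The reel is at (395,280), below the right finger for now, so I finish the lateral shift before going down.

```bash
python3 -m creep '[[0.65,-0.44,0.3,0],[0.65,-0.44,0.3,0],[0,0,1,0],[0,0,1,0],[0,0,1,0]]' >/dev/null
python3 -m creep '[[0,0,1,0],[0,0,1,0],[0,0,0.8,0],[0,0,0.2,0],[0,0,0,0]]'
python3 p.py world 464 -25 0.54 9
python3 -m creep '[[0.5,0,0,0],[0.4,0,0,0],[0.3,0,0,0],[0.3,0,0,0],[0.3,0,0,0]]'
python3 p.py world 532 16 0.54 9
```

```text
time: 3.48
eef_pos: [0.4621, -0.03, 0.1878]
tcp_rot: [-0.0, 0.964, 0.266, -0.001]
ft_force: [-0.6, 0.1, -0.2]
finger_gap: 0.0593
grasp_force: 0.0
t 3.48 mat [-86.3 -51. ] hd-Y 0.468 tip 9.8 F [-0.6  0.1 -0.2]
turn -0.01 dx 0.21 dy -0.16 dz 0.04
time: 3.9
eef_pos: [0.4942, -0.0107, 0.1892]
tcp_rot: [0.0, 0.964, 0.267, -0.0]
ft_force: [-2.9, -1.4, 2.8]
finger_gap: 0.0597
grasp_force: 1.6
t 3.9 mat [-52.9 -34.1] hd-Y 0.469 tip 11.2 F [-2.9 -1.4  2.8]
turn -0.0 dx 2.31 dy -0.17 dz 0.11
```

```bash
python3 -m creep '[[0.3,0,0,0.35],[0.3,0,0,0.4],[0.3,0,0,0.4],[0.3,0,0,0.4],[0.3,0,0,0.4]]' >/dev/null
python3 -m creep '[[0.3,0,0,0.4],[0.3,0,0,0.4],[0.3,0,0,0.4],[0.3,0,0,0.4],[0.3,0,0,0.4]]' >/dev/null
python3 -m creep '[[0.3,0,0,0.4],[0.3,0,0,0.35],[0.2,0,0,0],[0.2,0,0,0],[0,0,0,0]]' 
python3 p.py mat 40 0 0 9
cat > look.py <<'E'
import sys; from h import *; from cell import robot
c=robot.camera("top"); np.savez("last.npz",**c); cv2.imwrite(f"pics/{sys.argv[1]}.png",c["img"])
k,_=mat(dict(np.load("top0.npz")))
for p in psus(c,k):
    r=cv2.minAreaRect(p); b=tomat(ray(c,cv2.boxPoints(r),.034)); u=cen(p)
    e=np.diff(b,axis=0); th=np.degrees(np.arctan2(e[:,1],e[:,0]))[0]%90; th-=90*(th>45)
    print("mat rect centre",(b.mean(0)*1000).round(1),"cen",(tomat(ray(c,u,.034))[0]*1000).round(1),"size",(np.linalg.norm(e,axis=1)[:2]*1000).round(),"yaw",th.round(1),"back",(np.sort(b[:,0])[2:].mean()*1000).round(1))
E
python3 look.py t2
```

```text
time: 5.15
eef_pos: [0.5702, 0.013, 0.1889]
tcp_rot: [-0.0, 0.999, 0.036, 0.001]
ft_force: [-0.8, 0.9, 0.5]
finger_gap: 0.0595
grasp_force: 0.0
t 5.15 mat [ 24.6 -15.8] hd-Y 0.0 tip 10.9 F [-0.8  0.9  0.5]
turn 0.0 dx 0.77 dy -0.79 dz 0.09
mat rect centre [ 13.1 317. ] cen [ 19.6 315.5] size [95. 88.] yaw -5.7 back 57.2
mat rect centre [ -10.3 -285.8] cen [  -5.6 -285.1] size [97. 91.] yaw 9.1 back 34.8
```

View pics/t2.png

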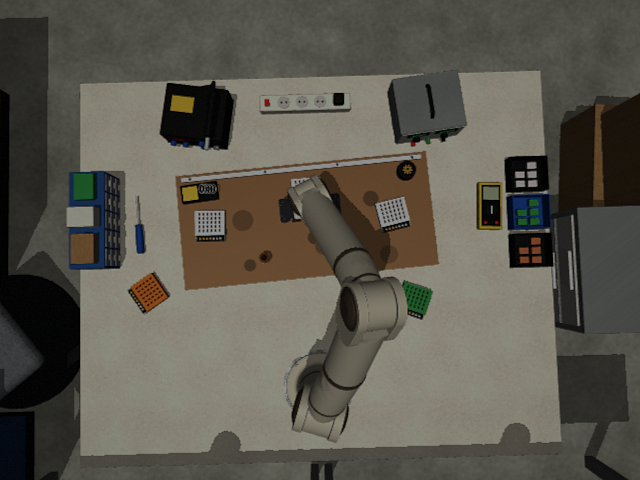

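The arm hides the middle supply from the top camera. I'll check it with the wrist camera before the last push.

```bash
python3 -m creep '[[0.3,0,0,0],[0.3,0,0,0],[0.3,0,0,0],[0.2,0,0,0],[0.1,0,0,0]]' 
python3 p.py mat 56.5 0 0 9
python3 - <<'E'
from h import *
from cell import robot
c=robot.camera("wrist"); cv2.imwrite("pics/w2.png",c["img"])
E
```

```text
time: 5.62
eef_pos: [0.5942, 0.0142, 0.1888]
tcp_rot: [-0.0, 0.999, 0.035, 0.0]
ft_force: [-3.5, -0.6, 2.5]
finger_gap: 0.0598
grasp_force: 1.7
t 5.62 mat [ 48.7 -16.3] hd-Y -0.001 tip 10.8 F [-3.5 -0.6  2.5]
turn -0.01 dx 0.39 dy -0.82 dz 0.09
```

View pics/w2.png

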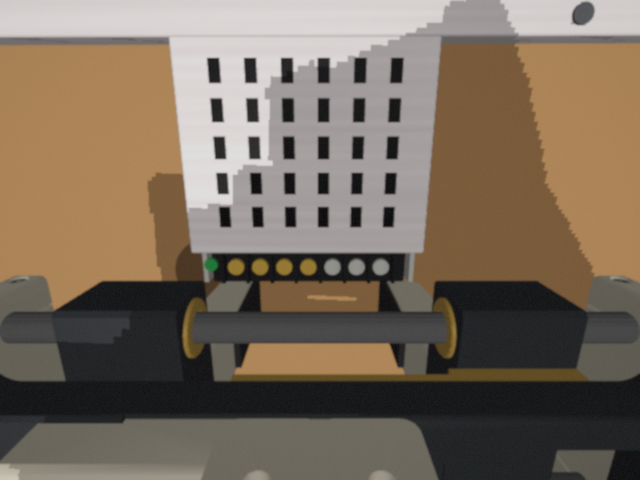

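The supply is square to the tool, with its back at row 38 nearly at the strip. It sits about 5 mm left of the tool's centre.

```bash
python3 -m creep '[[0.2,0,0,0],[0.1,0,0,0],[0.1,0,0,0],[0.05,0,0,0]]'
python3 p.py mat 56.5 0 0 9
python3 -m creep '[[0.1,0,0,0],[0.05,0,0,0]]'
python3 p.py mat 56.5 0 0 9
```

```text
time: 6.0
eef_pos: [0.6, 0.0148, 0.1882]
tcp_rot: [0.001, 0.999, 0.035, -0.004]
ft_force: [-12.8, -1.4, 9.4]
finger_gap: 0.0597
grasp_force: 6.1
t 6.0 mat [ 54.5 -16.1] hd-Y -0.001 tip 10.2 F [-12.8  -1.4   9.4]
turn -0.01 dx 0.1 dy -0.8 dz 0.06
time: 6.17
eef_pos: [0.601, 0.015, 0.1878]
tcp_rot: [0.001, 0.999, 0.035, -0.006]
ft_force: [-18.9, -0.9, 14.1]
finger_gap: 0.0598
grasp_force: 9.5
t 6.17 mat [ 55.5 -16. ] hd-Y -0.001 tip 9.8 F [-18.9  -0.9  14.1]
turn -0.01 dx 0.05 dy -0.8 dz 0.04
```

```bash
python3 -m creep '[[-0.6,0,0,0],[-0.6,0,-0.3,0],[0,0,-1,0],[0,0,-1,0],[0,0,-1,0]]' >/dev/null
python3 -m creep '[[0,0,-1,0],[0,0,-1,0],[0,0,-1,0],[0,0,-0.5,0],[0,0,0,0]]' 0
python3 p.py mat -6 400 -1.5708 20
python3 -c "from cell import robot;print(robot.get_state()['q'])"
```

```text
time: 7.0
eef_pos: [0.5828, 0.0137, 0.3276]
tcp_rot: [0.0, 0.999, 0.035, 0.003]
ft_force: [0.1, -0.0, 0.1]
finger_gap: 0.0459
grasp_force: 0.0
t 7.0 mat [ 37.2 -16. ] hd-Y -0.001 tip 149.6 F [ 0.1 -0.   0.1]
turn 15.7 dx -20.8 dy 2.16 dz 6.48
[ 0.38553878  0.50136249 -0.59181699  1.79139254  0.3383844   0.94497586
 -1.84969947]
```

```bash
python3 -m creep '[[0,0,0,-1],[0,0,0,-1],[0,0,0,-1],[0,0,0,-1],[0,0,0,-1]]' >/dev/null
python3 -m creep '[[0,0,0,-1],[0,0,0,-1],[0,0,0,-1],[0,0,0,-1],[0,0,0,-1]]' >/dev/null
python3 -m creep '[[0,0,0,-1],[0,0,0,-1],[0,0,0,-1],[0,0,0,-1],[0,0,0,-1]]' >/dev/null
python3 -m creep '[[0,0,0,-0.7],[1,-0.1,0,0],[1,-0.1,0,0],[1,-0.1,0,0],[1,-0.1,0,0]]'
python3 p.py mat -6 400 1.5708 20
python3 -c "from cell import robot;print(robot.get_state()['q'])"
python3 look.py t3
```

```text
time: 8.67
eef_pos: [0.5674, 0.0932, 0.3233]
tcp_rot: [-0.001, 0.683, 0.731, -0.0]
ft_force: [0.9, -0.4, -0.2]
finger_gap: 0.0462
grasp_force: 0.0
t 8.67 mat [27.6 64.4] hd-Y 1.568 tip 145.3 F [ 0.9 -0.4 -0.2]
turn -0.03 dx 16.78 dy -1.68 dz 6.26
[ 0.49159039  0.61956808 -0.94703904  1.80336682  0.58191654  1.0273447
 -0.61543892]
mat rect centre [ 13.1 317. ] cen [ 19.6 315.5] size [95. 88.] yaw -5.7 back 57.2
mat rect centre [ -10.3 -285.8] cen [  -5.6 -285. ] size [97. 91.] yaw 9.1 back 34.8
mat rect centre [-23.9  19.9] cen [53.2 55.4] size [162. 398.] yaw 22.9 back 159.5
```

```bash
python3 -m creep '[[1,-0.1,0,0],[1,-0.1,0,0],[1,-0.1,0,0],[1,-0.1,0,0],[1,-0.1,0,0]]' >/dev/null
python3 -m creep '[[1,-0.1,0,0],[1,-0.1,0,0],[1,-0.1,0,0],[1,-0.1,0,0],[1,-0.1,0,0]]' >/dev/null
python3 -m creep '[[1,-0.1,0,0],[1,-0.1,0,0],[1,-0.1,0,0],[1,-0.1,0,0],[1,-0.1,0,0]]' >/dev/null
python3 -m creep '[[1,-0.1,0,0],[0.4,0,0,0],[0,0,0,0]]'
python3 p.py mat -6 400 1.5708 20
python3 look.py t4
```

```text
time: 10.22
eef_pos: [0.5119, 0.4198, 0.3238]
tcp_rot: [-0.001, 0.681, 0.732, -0.0]
ft_force: [-0.7, -0.7, 0.3]
finger_gap: 0.0457
grasp_force: 0.0
t 10.22 mat [ -4.6 394.1] hd-Y 1.572 tip 145.8 F [-0.7 -0.7  0.3]
turn 0.02 dx 0.29 dy -0.07 dz 6.29
mat rect centre [-147.1  166.2] cen [-143.  170.] size [ 60. 134.] yaw -29.0 back -114.4
mat rect centre [-59.  330.8] cen [-58.8 326. ] size [ 59. 205.] yaw -26.7 back -11.7
mat rect centre [ -10.3 -285.8] cen [  -5.6 -285. ] size [97. 91.] yaw 9.1 back 34.8
mat rect centre [123.2  -0.7] cen [147.6  -4.1] size [790. 105.] yaw 0.0 back 175.6
```

```bash
python3 -m creep '[[0.3,0,1,0],[0,0,1,0],[0,0,1,0],[0,0,1,0],[0,0,1,0]]' >/dev/null
python3 -m creep '[[0,0,1,0],[0,0,0.25,0],[0,0,0,0]]'
python3 p.py mat -6 164 1.5708 20
python3 -m creep '[[-0.5,0,0,0],[-0.5,0,0,0],[-0.3,0,0,0],[-0.3,0,0,0],[-0.3,0,0,0]]'
python3 p.py mat -6 164 1.5708 20
```

```text
time: 10.93
eef_pos: [0.5132, 0.4212, 0.1975]
tcp_rot: [0.0, 0.683, 0.73, -0.002]
ft_force: [-1.3, 1.2, -0.4]
finger_gap: 0.0456
grasp_force: 0.0
t 10.93 mat [ -3.3 395.5] hd-Y 1.567 tip 19.5 F [-1.3  1.2 -0.4]
turn -0.04 dx -11.57 dy -0.14 dz -0.03
time: 11.35
eef_pos: [0.5161, 0.3855, 0.201]
tcp_rot: [-0.0, 0.682, 0.731, 0.001]
ft_force: [0.8, 1.8, 0.3]
finger_gap: 0.0459
grasp_force: 1.5
t 11.35 mat [ -2.9 359.6] hd-Y 1.568 tip 23.0 F [0.8 1.8 0.3]
turn -0.02 dx -9.78 dy -0.15 dz 0.15
```

```bash
python3 -m creep '[[-0.4,0,0,0],[-0.4,0,0,0],[-0.4,0,0,0],[-0.4,0,0,0],[-0.4,0,0,0]]'
python3 -m creep '[[-0.4,0,0,0],[-0.4,0,0,0],[-0.4,0,0,0],[-0.4,0,0,0],[-0.4,0,0,0]]' >/dev/null
python3 -m creep '[[-0.4,0,0,0],[-0.4,0,0,0],[-0.4,0,0,0],[-0.4,0,0,0],[-0.4,0,0,0]]'
python3 p.py mat -6 164 1.5708 20
python3 -m creep '[[-0.4,0,0,0],[-0.4,0,0,0],[-0.4,0,0,0],[-0.2,0,0,0],[-0.1,0,0,0]]'
python3 p.py mat -6 164 1.5708 20
python3 - <<'E'
from h import *
from cell import robot
c=robot.camera("wrist"); np.savez("w3.npz",**c); cv2.imwrite("pics/w3.png",c["img"])
E
python3 look.py t5
```

```text
time: 11.77
eef_pos: [0.5187, 0.3462, 0.2008]
tcp_rot: [-0.0, 0.682, 0.731, 0.002]
ft_force: [1.9, 4.7, 3.9]
finger_gap: 0.0458
grasp_force: 2.6
time: 12.6
eef_pos: [0.5236, 0.2653, 0.1996]
tcp_rot: [-0.0, 0.682, 0.731, -0.0]
ft_force: [-0.1, 4.8, 3.3]
finger_gap: 0.0458
grasp_force: 2.8
t 12.6 mat [ -4.  239.2] hd-Y 1.569 tip 21.6 F [-0.1  4.8  3.3]
turn -0.02 dx -3.76 dy -0.1 dz 0.08
time: 13.02
eef_pos: [0.526, 0.2347, 0.1995]
tcp_rot: [0.0, 0.683, 0.731, -0.001]
ft_force: [-0.4, 5.2, 1.5]
finger_gap: 0.0457
grasp_force: 2.3
t 13.02 mat [ -3.7 208.5] hd-Y 1.568 tip 21.5 F [-0.4  5.2  1.5]
turn -0.03 dx -2.23 dy -0.12 dz 0.07
mat rect centre [ -10.3 -285.8] cen [  -5.5 -285.2] size [97. 91.] yaw 9.1 back 34.8
mat rect centre [123.1  -0.7] cen [147.4  -4.3] size [789. 105.] yaw 0.0 back 175.4
```

View pics/t5.png

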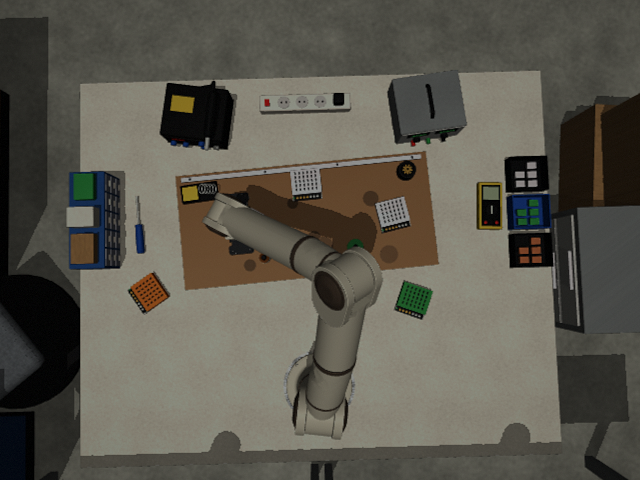

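The middle supply is at the strip at (306,183). The left one is under the arm. I'll get the middle supply's position in the mat frame with the strip masked out.

```bash
cat > look.py <<'E'
import sys; from h import *
if sys.argv[1]=="last": c=dict(np.load("last.npz"))
else:
    from cell import robot
    c=robot.camera("top"); np.savez("last.npz",**c); cv2.imwrite(f"pics/{sys.argv[1]}.png",c["img"])
q=proj(c,np.c_[toworld(np.array([[-.19,-.41],[.155,-.41],[.155,.41],[-.19,.41]])),np.full(4,.034)]).astype(int)
for p in psus(c,q):
    b=tomat(ray(c,p[:,0,:],.034)); r=cv2.minAreaRect((b*1000).astype(np.float32))
    if max(r[1])>120: continue
    th=r[2]%90; th-=90*(th>45); x=b[:,0]*1000; y=b[:,1]*1000; m=(x>x.mean()-25)&(x<x.mean()+25)
    print("centre",np.round(r[0],1),"size",np.round(r[1]),"yaw",round(th,1),"xlim",x.min().round(),x.max().round(),"y edges",np.median(y[m&(y<y.mean())]).round(1),np.median(y[m&(y>y.mean())]).round(1))
E
python3 look.py last
```

```text
centre [ -10.5 -285.8] size [91. 97.] yaw 8.3 xlim -54.0 40.0 y edges -331.1 -238.7
centre [114.5 -10.9] size [88. 96.] yaw 0.0 xlim 71.0 158.0 y edges -57.4 35.2
```

```bash
python3 -m creep '[[-0.4,0,0,0],[-0.4,0,0,0],[-0.4,0,0,0],[-0.4,0,0,0],[-0.3,0,0,0]]' 
python3 -m creep '[[-0.1,0,0,0],[0,0,0,0]]' 
python3 p.py mat -6 164.5 1.5708 20
```

```text
time: 13.53
eef_pos: [0.5286, 0.1967, 0.1995]
tcp_rot: [0.0, 0.683, 0.731, -0.0]
ft_force: [-0.5, 3.6, 0.4]
finger_gap: 0.0458
grasp_force: 1.6
time: 13.7
eef_pos: [0.5287, 0.1946, 0.1994]
tcp_rot: [0.0, 0.683, 0.731, -0.001]
ft_force: [-0.2, 0.2, 0.4]
finger_gap: 0.0457
grasp_force: 0.1
t 13.7 mat [ -3.8 168.3] hd-Y 1.567 tip 21.4 F [-0.2  0.2  0.4]
turn -0.04 dx -0.19 dy -0.11 dz 0.07
```

```bash
python3 -m creep '[[-0.2,0,0,0],[0,0,0,0],[0.5,0,0,0],[0.5,0,-1,0],[0.2,0,-1,0]]' >/dev/null
python3 -m creep '[[0,0,-1,0],[0,0,-1,0],[0,0,-1,0],[0,0,-1,0],[0,0,0,1]]' >/dev/null
python3 -m creep '[[0,0,0,1],[0,0,0,1],[0,0,0,1],[0,0,0,1],[0,0,0,1]]' 0.3 >/dev/null
python3 -m creep '[[0,0,0,1],[0,0,0,1],[0,0,0,1],[0,0,0,1],[0,0,0,1]]' >/dev/null
python3 -m creep '[[0,0,0,1],[0,0,0,1],[0,0,0,1],[0,0,0,1],[0,0,0,0.7]]'
python3 -m creep '[[-1,0.4,0,0],[-1,0.4,0,0],[-0.8,0.4,0,0],[0,0,0,0]]'
python3 p.py mat -57 106 0 13
python3 look.py t6
python3 - <<'E'
from h import *
from cell import robot
c=robot.camera("wrist"); np.savez("w4.npz",**c); cv2.imwrite("pics/w4.png",c["img"])
E
```

```text
time: 15.78
eef_pos: [0.5269, 0.2162, 0.3196]
tcp_rot: [0.001, 0.999, 0.033, -0.0]
ft_force: [-0.2, -1.3, -0.0]
finger_gap: 0.0599
grasp_force: 0.0
time: 16.12
eef_pos: [0.4699, 0.1868, 0.3189]
tcp_rot: [0.002, 0.999, 0.035, -0.002]
ft_force: [0.2, -0.0, -0.5]
finger_gap: 0.0597
grasp_force: 0.0
t 16.12 mat [-63.1 164.7] hd-Y -0.001 tip 140.9 F [ 0.2 -0.  -0.5]
turn -0.01 dx 0.3 dy 2.94 dz 6.4
centre [ -10.5 -285.8] size [91. 97.] yaw 8.3 xlim -54.0 40.0 y edges -331.9 -238.8
centre [114.7 -10.8] size [96. 87.] yaw -0.4 xlim 71.0 158.0 y edges -57.4 35.3
```

View pics/w4.png

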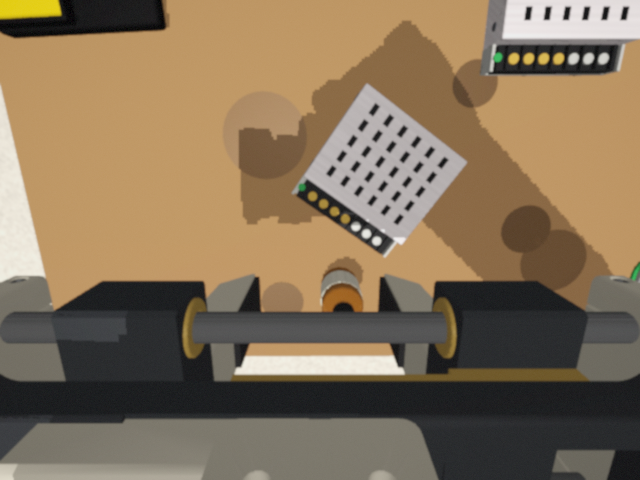

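The left supply has turned clockwise by about 35°: its corners are at (368,84), (467,162), (400,243) and (300,188). Its terminal corner is close to the bottle at (342,290). I'll measure both.

```bash
python3 - <<'E'
from h import *
for n in("w3","w4"):
    c=dict(np.load(n+".npz")); img=c["img"]; h=cv2.cvtColor(img,cv2.COLOR_BGR2HSV)
    m=((h[...,1]<40)&(h[...,2]>100)).astype(np.uint8); m[275:]=0; m=cv2.morphologyEx(m,cv2.MORPH_CLOSE,np.ones((19,19)))
    for k in comps(m,4000,1e6):
        b=tomat(ray(c,k[:,0],.034))*1000; r=cv2.minAreaRect(b.astype(np.float32)); print(n,np.round(r[0],1),np.round(r[1]),round(r[2],1),cv2.boxPoints(r).round().tolist())
c=dict(np.load("w4.npz")); u=[[368,84],[467,162],[403,243],[302,186]]
print((tomat(ray(c,u,.034))*1000).round(1).tolist(), "cap",(tomat(ray(c,[[343,308]],.079))*1000).round(1))
# orange cap/bottle in first and latest top images
for n in("top0","last"):
    c=dict(np.load(n+".npz")); print(n,(tomat(ray(c,[[264,256]],.079))*1000).round(1)); cv2.imwrite(f"pics/b_{n}.png",cv2.resize(c["img"][200:300,180:340],None,fx=4,fy=4,interpolation=0))
E
```

```text
w4 [-25.  395.2] [ 35. 148.] 75.8 [[-101.0, 396.0], [42.0, 360.0], [51.0, 394.0], [-92.0, 431.0]]
w4 [-13.  119.4] [97. 96.] 54.9 [[-80.0, 107.0], [-2.0, 52.0], [54.0, 131.0], [-24.0, 187.0]]
w4 [82.  -3.8] [108.  46.] 90.0 [[59.0, -58.0], [105.0, -58.0], [105.0, 50.0], [59.0, 50.0]]
[[52.9, 129.9], [-1.8, 52.4], [-66.0, 97.0], [-19.9, 178.4]] cap [[-101.1  148.2]]
top0 [[-109.1  142.5]]
last [[-109.1  142.5]]
```

```bash
python3 -c "
import cv2,numpy as np
cv2.imwrite('pics/cmp.png',cv2.resize(np.hstack([cv2.resize(cv2.imread('pics/w3.png'),(400,300)),cv2.resize(cv2.imread('pics/b_last.png'),(400,250))[:,:] if 0 else cv2.copyMakeBorder(cv2.resize(cv2.imread('pics/b_last.png'),(400,250)),0,50,0,0,0)]),None,fx=1,fy=1))"
```

```text
(no output)
```

View pics/cmp.png

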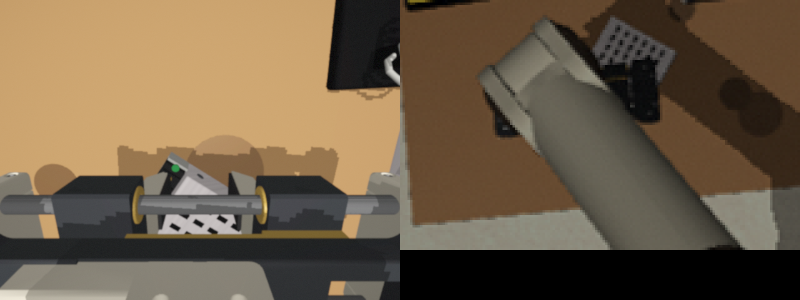

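The fingers passed over the low terminal block and pivoted the box. Its pose is now centre about (-15,119) in the mat frame, yaw -34°. I'll push on the metal face above the block, with the tips at 26 mm so the gripper body clears the bottle, and turn it back while pushing.

```bash
python3 -m creep '[[0,0,0,1],[0,0,0,1],[0,0,0,1],[0,0,0,1],[0,0,0,1]]' -0.04 >/dev/null
python3 -m creep '[[0,0,0,0.9],[0,0,0,0]]' >/dev/null
python3 p.py mat -61.3 150 -0.593 26
```

```text
t 16.8 mat [-58.9 166.3] hd-Y -0.574 tip 141.4 F [ 0.5 -0.6  0.1]
turn 0.19 dx 0.36 dy 0.74 dz 5.77
```

```bash
python3 -m creep '[[0.36,0.74,0,0.1],[0,0,1,0],[0,0,1,0],[0,0,1,0],[0,0,0,0]]' >/dev/null
python3 p.py mat -61.3 150 -0.593 26
python3 - <<'E'
from h import *
from cell import robot
c=robot.camera("wrist"); cv2.imwrite("pics/w5.png",c["img"])
E
```

```text
t 17.22 mat [-63.7 148.6] hd-Y -0.58 tip 77.9 F [-0.5 -0.4  0. ]
turn 0.13 dx 0.06 dy -0.12 dz 2.6
```

View pics/w5.png

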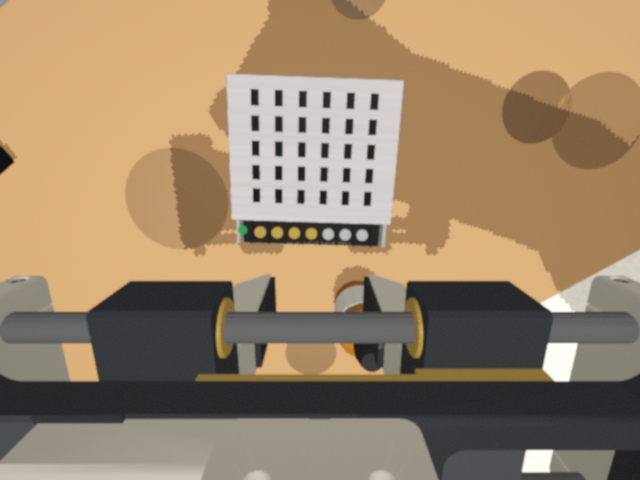

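The supply is now square to the tool, with the metal face edge at row 222. The bottle's cap at (370,355) is behind the right finger with about 6 mm to spare, so I go 4 mm forward while descending.

```bash
python3 -m creep '[[0.2,-0.05,0.5,0.1],[0,0,1,0],[0,0,0.8,0],[0,0,0.25,0],[0,0,0,0]]'
python3 p.py mat -61.3 150 -0.593 26
python3 -m creep '[[0.2,0,0,0],[0.2,0,0,0],[0.2,0,0,0],[0.2,0,0,0],[0.2,0,0,0]]'
python3 p.py mat -61.3 150 -0.593 26
```

```text
time: 17.68
eef_pos: [0.476, 0.1703, 0.2075]
tcp_rot: [0.001, 0.966, -0.257, -0.001]
ft_force: [0.3, 0.5, -0.4]
finger_gap: 0.0443
grasp_force: 0.0
t 17.68 mat [-58.2 147.8] hd-Y -0.592 tip 29.5 F [ 0.3  0.5 -0.4]
turn 0.01 dx -0.19 dy -0.0 dz 0.17
time: 18.1
eef_pos: [0.493, 0.1614, 0.2088]
tcp_rot: [0.0, 0.966, -0.257, -0.001]
ft_force: [-5.0, 2.1, 4.2]
finger_gap: 0.0442
grasp_force: 2.7
t 18.1 mat [-41.8 137.7] hd-Y -0.591 tip 30.8 F [-5.   2.1  4.2]
turn 0.02 dx -1.15 dy 0.03 dz 0.24
```

```bash
python3 -m creep '[[-0.3,0,0.1,0],[0,0,0.2,0],[0.2,0,0,0],[0.2,0,0,0]]' >/dev/null
python3 p.py mat 0 106 0 26
python3 -m creep '[[0.25,0,0,-0.2],[0.25,0,0,-0.4],[0.25,0,0,-0.45],[0.25,0,0,-0.45],[0.25,0,0,-0.45]]'
python3 -m creep '[[0.25,0,0,-0.45],[0.25,0,0,-0.45],[0.25,0,0,-0.45],[0,0,0,0]]'
python3 p.py mat 0 106 0 26
python3 - <<'E'
from h import *
from cell import robot
c=robot.camera("wrist"); cv2.imwrite("pics/w6.png",c["img"]); np.savez("w6.npz",**c)
h=cv2.cvtColor(c["img"],cv2.COLOR_BGR2HSV)
m=((h[...,1]<40)&(h[...,2]>90)).astype(np.uint8); m[265:]=0; m=cv2.morphologyEx(m,cv2.MORPH_CLOSE,np.ones((25,25)))
for k in comps(m,4000,1e6):
    b=tomat(ray(c,k[:,0],.034))*1000; r=cv2.minAreaRect(b.astype(np.float32)); print(np.round(r[0],1),np.round(r[1]),round(r[2],1),cv2.boxPoints(r).round().tolist())
E
```

```text
t 18.43 mat [-40.1 135.8] hd-Y -0.591 tip 23.8 F [-1.2  0.4 -1.4]
turn -5.91 dx 2.01 dy 1.49 dz -0.11
time: 18.85
eef_pos: [0.5172, 0.148, 0.2018]
tcp_rot: [0.001, 0.987, -0.161, -0.002]
ft_force: [-3.9, 0.0, 2.2]
finger_gap: 0.0439
grasp_force: 1.9
time: 19.18
eef_pos: [0.5327, 0.1435, 0.2019]
tcp_rot: [0.001, 0.996, -0.095, -0.001]
ft_force: [-0.7, -0.5, 0.1]
finger_gap: 0.0443
grasp_force: 0.5
t 19.18 mat [ -3.6 117. ] hd-Y -0.261 tip 23.9 F [-0.7 -0.5  0.1]
turn -2.61 dx 0.18 dy 0.55 dz -0.1
[56.2 62.2] [175. 105.] 75.1 [[-17.0, -9.0], [85.0, -36.0], [130.0, 133.0], [28.0, 160.0]]
```

```bash
cat > wl.py <<'E'
# wl.py ylo yhi [file]: white supply top seen by the wrist camera within mat y limits (mm)
import sys; from h import *
if len(sys.argv)>3: c=dict(np.load(sys.argv[3]))
else:
    from cell import robot
    c=robot.camera("wrist")
h=cv2.cvtColor(c["img"],cv2.COLOR_BGR2HSV); v,u=np.mgrid[:480,:640]
M=tomat(ray(c,np.c_[u.ravel(),v.ravel()],.034)).reshape(480,640,2)*1000
ok=(M[...,1]>float(sys.argv[1]))&(M[...,1]<float(sys.argv[2]))&(M[...,0]<158)&(v<262)
m=((h[...,1]<45)&(h[...,2]>80)&ok).astype(np.uint8); m=cv2.morphologyEx(m,cv2.MORPH_OPEN,np.ones((5,5))); m=cv2.morphologyEx(m,cv2.MORPH_CLOSE,np.ones((17,17)))
for k in comps(m,3000,1e6):
    b=M[k[:,0,1],k[:,0,0]].astype(np.float32); r=cv2.minAreaRect(b); print("c",np.round(r[0],1),"size",np.round(r[1]),"ang",round(r[2],1),cv2.boxPoints(r).round().tolist())
E
python3 wl.py 44 200 w6.npz; python3 wl.py -80 42 w6.npz
```

```text
c [66.2 96.9] size [102. 104.] ang 75.1 [[3.0, 61.0], [103.0, 34.0], [130.0, 133.0], [29.0, 160.0]]
c [83.3  6.2] size [80. 24.] ang 75.1 [[61.0, -29.0], [85.0, -36.0], [105.0, 42.0], [82.0, 48.0]]
```

```bash
cat > wd.py <<'E'
# wd.py ylo yhi [file]: level top faces (depth, 28-40 mm) seen by the wrist camera within mat y limits (mm)
import sys; from h import *
if len(sys.argv)>3: c=dict(np.load(sys.argv[3]))
else:
    from cell import robot
    c=robot.camera("wrist")
P=cloud(c); M=tomat(P)*1000; v=np.mgrid[:480,:640][0]
print("brown mat z",np.median(P[...,2][(c["depth"]>0)&(v<260)&(P[...,2]<.02)])*1000)
ok=(M[...,1]>float(sys.argv[1]))&(M[...,1]<float(sys.argv[2]))&(v<270)&(P[...,2]>.027)&(P[...,2]<.044)&(c["depth"]>0)
m=cv2.morphologyEx(ok.astype(np.uint8),cv2.MORPH_OPEN,np.ones((5,5))); m=cv2.morphologyEx(m,cv2.MORPH_CLOSE,np.ones((9,9)))
for k in comps(m,2000,1e6):
    z=np.zeros(m.shape,np.uint8); cv2.drawContours(z,[k],-1,1,-1); s=(z>0)&ok
    print("z",(np.median(P[...,2][s])*1000).round(1),end=" "); r=cv2.minAreaRect(M[s].astype(np.float32)); print("c",np.round(r[0],1),"size",np.round(r[1]),"ang",round(r[2],1),cv2.boxPoints(r).round().tolist())
E
python3 wd.py 30 200 w6.npz;python3 wd.py -70 200 w6.npz
```

```text
brown mat z 3.8555399713763427
z 33.8 c [ 48.6 104.3] size [98. 75.] ang 75.1 [[-0.0, 67.0], [72.0, 47.0], [97.0, 142.0], [25.0, 161.0]]
brown mat z 3.8555399713763427
z 33.8 c [ 48.6 104.3] size [98. 75.] ang 75.1 [[-0.0, 67.0], [72.0, 47.0], [97.0, 142.0], [25.0, 161.0]]
z 33.7 c [84.2  3.3] size [78. 23.] ang 73.9 [[62.0, -31.0], [85.0, -38.0], [106.0, 38.0], [84.0, 44.0]]
```

```bash
python3 -m creep '[[0.25,0,0,-0.3],[0.25,0,0,-0.35],[0.25,0,0,-0.35],[0.25,0,0,0],[0.25,0,0,0]]'
python3 -m creep '[[0.25,0,0,0],[0.25,0,0,0],[0.25,0,0,0],[0.25,0,0,0],[0,0,0,0]]'
python3 p.py mat 74 106 0 24
python3 wd.py 30 200
```

```text
time: 19.65
eef_pos: [0.5566, 0.1413, 0.2018]
tcp_rot: [0.001, 0.999, -0.046, -0.001]
ft_force: [-2.1, 0.3, -1.3]
finger_gap: 0.0441
grasp_force: 1.0
time: 20.07
eef_pos: [0.5779, 0.1393, 0.2022]
tcp_rot: [0.0, 0.999, -0.046, 0.0]
ft_force: [0.2, -0.1, 0.5]
finger_gap: 0.0441
grasp_force: 0.0
t 20.07 mat [ 41.3 109.7] hd-Y -0.162 tip 24.2 F [ 0.2 -0.1  0.5]
turn -1.62 dx 1.63 dy 0.18 dz 0.01
brown mat z 4.070214427080659
z 33.8 c [ 94.7 101.7] size [97. 75.] ang 80.6 [[50.0, 60.0], [124.0, 48.0], [140.0, 144.0], [65.0, 156.0]]
z 33.5 c [120.   34.1] size [77.  8.] ang 0.0 [[82.0, 38.0], [82.0, 30.0], [158.0, 30.0], [158.0, 38.0]]
```

```bash
python3 -m creep '[[0.25,0,0,0],[0.25,0,0,-0.2],[0.25,0,0,-0.45],[0.25,0,0,-0.45],[0.2,0,0,-0.45]]'
python3 -m creep '[[0.2,0,0,-0.07],[0.1,0,0,0]]'
python3 p.py mat 74 106 0 24
python3 wd.py 30 200
```

```text
time: 20.53
eef_pos: [0.6005, 0.1375, 0.2021]
tcp_rot: [0.001, 0.999, 0.033, -0.001]
ft_force: [-3.6, -2.0, 2.8]
finger_gap: 0.0436
grasp_force: 2.0
time: 20.7
eef_pos: [0.6068, 0.1383, 0.202]
tcp_rot: [0.001, 0.999, 0.035, -0.001]
ft_force: [-4.7, -0.9, 2.3]
finger_gap: 0.0442
grasp_force: 1.9
t 20.7 mat [ 70.  106.6] hd-Y -0.001 tip 24.0 F [-4.7 -0.9  2.3]
turn -0.01 dx 0.2 dy 0.03 dz -0.0
brown mat z 3.7834042867031306
z 33.8 c [123.7 107. ] size [75. 97.] ang 0.0 [[86.0, 156.0], [86.0, 58.0], [161.0, 58.0], [161.0, 156.0]]
z 33.5 c [123.6  34.1] size [78.  8.] ang 0.3 [[85.0, 38.0], [85.0, 30.0], [163.0, 30.0], [163.0, 39.0]]
```

```bash
python3 -m creep '[[0.1,0,0,0],[0.1,0,0,0],[0.05,0,0,0]]'
python3 p.py mat 74 106 0 24
```

```text
time: 21.0
eef_pos: [0.6093, 0.139, 0.2016]
tcp_rot: [0.001, 0.999, 0.035, -0.004]
ft_force: [-12.0, -2.5, 11.5]
finger_gap: 0.0444
grasp_force: 6.5
t 21.0 mat [ 72.6 107.1] hd-Y 0.0 tip 23.6 F [-12.   -2.5  11.5]
turn 0.0 dx 0.07 dy 0.05 dz -0.02
```

```bash
python3 -m creep '[[-0.4,0,0,0],[-0.2,0,0,0],[0,0,-1,0],[0,0,-1,0],[0,0,-1,0]]' >/dev/null
python3 -m creep '[[0,0,-1,0],[0,0,-1,0],[0,0,-0.5,-0.8],[0,0,0,-0.7],[0,0,0,0]]' >/dev/null
python3 p.py mat -90 -297 0.15 11
```

```text
t 21.83 mat [ 63.7 107.3] hd-Y 0.153 tip 135.6 F [-1.1 -0.4  0.5]
turn 0.03 dx -10.62 dy 18.84 dz 6.23
```

```bash
python3 -m creep '[[-0.56,1,0,0],[-0.56,1,0,0],[-0.56,1,0,0],[-0.56,1,0,0],[-0.56,1,0,0]]' >/dev/null
python3 -m creep '[[-0.56,1,0,0],[-0.56,1,0,0],[-0.56,1,0,0],[-0.56,1,0,0],[-0.56,1,0,0]]' >/dev/null
python3 -m creep '[[-0.56,1,0,0],[-0.56,1,0,0],[-0.56,1,0,0],[-0.56,1,0,0],[-0.56,1,0,0]]' >/dev/null
python3 -m creep '[[-0.56,1,0,0],[-0.56,1,0,0],[-0.56,1,0,0],[-0.5,0.8,0,0],[0,0,0,0]]' >/dev/null
python3 p.py mat -90 -297 0.15 11
python3 wd.py -400 -200; python3 look.py t7
```

```text
t 23.5 mat [ -92.3 -301. ] hd-Y 0.142 tip 134.2 F [ 0.2 -0.1  0.1]
turn -0.08 dx 0.14 dy -0.18 dz 6.16
brown mat z 3.5642814251522483
z 33.9 c [  -5.9 -283.4] size [81. 97.] ang 8.6 [[-53.0, -241.0], [-39.0, -337.0], [42.0, -325.0], [27.0, -229.0]]
centre [114.3 107.6] size [88. 96.] yaw 0.0 xlim 70.0 158.0 y edges 61.0 153.7
centre [114.7 -10.8] size [96. 87.] yaw -0.4 xlim 71.0 158.0 y edges -57.4 35.2
```

```bash
python3 -m creep '[[0,-0.2,1,0],[0,0,1,0],[0,0,1,0],[0,0,1,0],[0,0,1,0]]' >/dev/null
python3 -m creep '[[0,0,0.9,0],[0,0,0.2,0],[0.4,0,0,0],[0.4,0,0,0],[0.3,0,0,0]]'
python3 p.py mat -10 -285 0 11
python3 -m creep '[[0.3,0,0,0.1],[0.3,0,0,0.3],[0.3,0,0,0.3],[0.3,0,0,0.3],[0.3,0,0,0.3]]'
python3 p.py mat -26 -290 0 11
python3 wd.py -400 -200
```

```text
time: 24.43
eef_pos: [0.498, -0.2658, 0.1917]
tcp_rot: [0.001, 0.994, 0.111, 0.0]
ft_force: [-0.6, -0.4, -0.6]
finger_gap: 0.0438
grasp_force: 0.6
t 24.43 mat [ -67.1 -288.8] hd-Y 0.151 tip 13.7 F [-0.6 -0.4 -0.6]
turn 1.51 dx 2.86 dy -0.19 dz 0.14
time: 24.85
eef_pos: [0.5262, -0.2608, 0.1915]
tcp_rot: [0.0, 0.999, 0.045, -0.001]
ft_force: [-3.3, 0.5, 1.9]
finger_gap: 0.044
grasp_force: 1.6
t 24.85 mat [ -38.7 -285.8] hd-Y 0.019 tip 13.5 F [-3.3  0.5  1.9]
turn 0.19 dx 0.64 dy 0.21 dz 0.13
brown mat z 3.780813877254361
z 33.8 c [  30.1 -288.4] size [82. 98.] ang 1.0 [[-11.0, -240.0], [-10.0, -338.0], [72.0, -337.0], [70.0, -239.0]]
```

```bash
python3 -m creep '[[0.3,0,0,0.15],[0.2,0,0,0],[0,0,0,0],[-0.5,0,0,0],[-0.3,0,-1,0]]' >/dev/null
python3 -m creep '[[0,0,-1,0],[0,0,-1,0],[0,0,-1,0],[0,0,-1,0],[0,0,-1,-1]]' >/dev/null
python3 -m creep '[[0,0,0,-1],[0,0,0,-1],[0,0,0,-1],[0,0,0,-1],[0,0,0,-1]]' >/dev/null
python3 -m creep '[[0,0,0,-1],[0,0,0,-1],[0,0,0,-1],[0,0,0,-1],[0,0,0,-1]]' >/dev/null
python3 -m creep '[[0,0,0,-1],[0,0,0,-1],[0,0,0,-1],[0,0,0,-1],[0,0,0,-0.7]]'
python3 p.py mat 31 -364 1.5708 11
```

```text
time: 26.98
eef_pos: [0.5192, -0.2617, 0.3105]
tcp_rot: [0.0, 0.678, 0.735, -0.001]
ft_force: [0.3, -0.5, 0.3]
finger_gap: 0.0443
grasp_force: 0.0
t 26.98 mat [ -45.7 -286.1] hd-Y 1.58 tip 132.5 F [ 0.3 -0.5  0.3]
turn 0.1 dx -3.89 dy 3.84 dz 6.07
```

```bash
python3 -m creep '[[-1,0,0,0.1],[-1,0.9,0,0],[-1,1,0,0],[-0.9,1,0,0],[0,0.95,0,0]]' >/dev/null
python3 -m creep '[[0,0,0,0]]' >/dev/null
python3 p.py mat 31 -364 1.5708 11
python3 wd.py -400 -200;python3 look.py t8
```

```text
t 27.48 mat [  33.9 -365. ] hd-Y 1.565 tip 132.4 F [0.4 0.9 0.6]
turn -0.06 dx 0.05 dy -0.15 dz 6.07
brown mat z 3.56484204660787
z 33.9 c [  41.7 -289.4] size [81. 97.] ang 0.5 [[1.0, -241.0], [2.0, -338.0], [83.0, -338.0], [82.0, -240.0]]
centre [  36.2 -290.7] size [93. 98.] yaw 0.1 xlim -10.0 83.0 y edges -338.1 -243.3
centre [114.3 107.7] size [88. 96.] yaw 0.0 xlim 70.0 158.0 y edges 61.0 153.8
centre [117.5  -9.7] size [98. 86.] yaw -5.7 xlim 71.0 158.0 y edges -57.4 35.2
```

```bash
python3 -m creep '[[0,0,1,0],[0,0,1,0],[0,0,1,0],[0,0,1,0],[0,0,1,0]]' >/dev/null
python3 -m creep '[[0,-0.05,0.9,0],[0,0,0.2,0],[0.4,0,0,0],[0.4,0,0,0],[0.3,0,0,0]]'
python3 p.py mat 33 -186.5 1.5708 11
python3 -m creep '[[0.4,0,0,0],[0.4,0,0,0],[0.4,0,0,0],[0.4,0,0,0],[0.4,0,0,0]]'
python3 p.py mat 33 -186.5 1.5708 11
python3 wd.py -335 -100
```

```text
time: 28.42
eef_pos: [0.5997, -0.3114, 0.1901]
tcp_rot: [0.001, 0.683, 0.73, -0.0]
ft_force: [-0.3, -0.3, -1.4]
finger_gap: 0.0439
grasp_force: 0.8
t 28.42 mat [  31.1 -341.4] hd-Y 1.566 tip 12.1 F [-0.3 -0.3 -1.4]
turn -0.05 dx 7.75 dy 0.1 dz 0.05
time: 28.83
eef_pos: [0.5971, -0.2723, 0.1894]
tcp_rot: [0.001, 0.684, 0.73, -0.001]
ft_force: [0.5, -3.8, 2.0]
finger_gap: 0.0442
grasp_force: 1.8
t 28.83 mat [  31.3 -302.3] hd-Y 1.565 tip 11.4 F [ 0.5 -3.8  2. ]
turn -0.06 dx 5.79 dy 0.09 dz 0.02
brown mat z 3.8887739123824536
z 33.8 c [  43.8 -237.7] size [87. 82.] ang 89.6 [[3.0, -281.0], [84.0, -281.0], [85.0, -194.0], [3.0, -194.0]]
```

```bash
python3 -m creep '[[0.4,0,0,0],[0.4,0,0,0],[0.4,0,0,0],[0.4,0,0,0],[0.4,0,0,0]]' >/dev/null
python3 -m creep '[[0.4,0,0,0],[0.4,0,0,0],[0.4,0,0,0],[0.4,0,0,0],[0.4,0,0,0]]' >/dev/null
python3 -m creep '[[0.4,0,0,0],[0.4,0,0,0],[0.3,0,0,0],[0.1,0,0,0],[0,0,0,0]]'
python3 p.py mat 33 -187.5 1.5708 11
python3 wd.py -335 -62
```

```text
time: 30.13
eef_pos: [0.5898, -0.1671, 0.188]
tcp_rot: [-0.001, 0.683, 0.73, -0.001]
ft_force: [0.6, 0.2, -0.7]
finger_gap: 0.0442
grasp_force: 0.0
t 30.13 mat [  31.4 -196.8] hd-Y 1.567 tip 10.0 F [ 0.6  0.2 -0.7]
turn -0.04 dx 0.46 dy 0.08 dz -0.05
brown mat z 3.9271943298812215
z 33.6 c [ -90.1 -151.7] size [42. 18.] ang 84.3 [[-101.0, -172.0], [-83.0, -174.0], [-79.0, -131.0], [-97.0, -130.0]]
z 33.8 c [  43.6 -131.3] size [87. 81.] ang 89.9 [[3.0, -175.0], [84.0, -175.0], [84.0, -88.0], [3.0, -88.0]]
```

```bash
python3 -m creep '[[0.25,0,0,0],[0.2,0,0,0],[0,0,0,0],[0,0,0,0],[-0.5,0,0,0]]'
python3 -m creep '[[-0.3,0,-1,0],[0,0,-1,0],[0,0,-1,0],[0,0,-1,0],[0,0,-1,0]]' >/dev/null
python3 -m creep '[[0,0,-0.8,0],[0,0,0,1],[0,0,0,1],[0,0,0,1],[0,0,0,1]]' >/dev/null
python3 -m creep '[[0,0,0,1],[0,0,0,1],[0,0,0,1],[0,0,0,1],[0,0,0,1]]' >/dev/null
python3 -m creep '[[0,0,0,1],[0,0,0,1],[0,0,0,1],[0,0,0,1],[0,0,0,1]]' >/dev/null
python3 -m creep '[[0,0,0,1],[0,0,0,0.7],[0,0,0,0]]'
python3 p.py mat -42 -128 0 11
```

```text
time: 30.6
eef_pos: [0.5902, -0.167, 0.1883]
tcp_rot: [-0.001, 0.682, 0.731, -0.0]
ft_force: [1.3, 1.5, -0.3]
finger_gap: 0.0443
grasp_force: 0.0
time: 32.52
eef_pos: [0.5906, -0.1763, 0.3044]
tcp_rot: [0.001, 0.999, 0.032, -0.001]
ft_force: [-0.4, -0.1, -0.4]
finger_gap: 0.0439
grasp_force: 0.0
t 32.52 mat [  31.6 -206.1] hd-Y -0.007 tip 126.4 F [-0.4 -0.1 -0.4]
turn -0.07 dx -3.68 dy -3.9 dz 5.77
```

```bash
python3 -m creep '[[-0.9,-0.9,0,-0.1],[-0.9,-1,0,0],[-0.9,-1,0,0],[-0.9,-1,0,0],[0,0,0,0]]' >/dev/null
python3 p.py mat -42 -128 0 11
python3 wd.py -335 -20;python3 look.py t9
```

```text
t 32.93 mat [ -43.8 -123.9] hd-Y 0.012 tip 125.8 F [-0.9  1.2 -0.5]
turn 0.12 dx 0.09 dy 0.21 dz 5.74
brown mat z 3.8846750566188035
z 33.9 c [  43.5 -128.4] size [97. 81.] ang 89.8 [[3.0, -177.0], [84.0, -177.0], [84.0, -80.0], [3.0, -80.0]]
z 33.9 c [ 99. -40.] size [36. 40.] ang 0.2 [[81.0, -20.0], [81.0, -60.0], [117.0, -60.0], [117.0, -20.0]]
centre [114.3 107.8] size [88. 95.] yaw 0.0 xlim 70.0 158.0 y edges 61.3 153.7
centre [114.5 -10.9] size [88. 96.] yaw 0.0 xlim 71.0 158.0 y edges -57.4 35.2
```

```bash
python3 -m creep '[[0,0.2,1,0.1],[0,0,1,0],[0,0,1,0],[0,0,1,0],[0,0,1,0]]' >/dev/null
python3 -m creep '[[0,0,0.6,0],[0,0,0.1,0],[0.3,0,0,0],[0.3,0,0,0],[0.3,0,0,0]]'
python3 p.py mat 55 -128 0 11
python3 -m creep '[[0.35,0,0,0],[0.35,0,0,0],[0.35,0,0,0],[0.35,0,0,0],[0.35,0,0,0]]' >/dev/null
python3 -m creep '[[0.35,0,0,0],[0.3,0,0,0],[0.3,0,0,0],[0.1,0,0,0],[0,0,0,0]]'
python3 p.py mat 55 -128 0 11
python3 wd.py -335 -20
```

```text
time: 33.87
eef_pos: [0.5325, -0.1063, 0.1915]
tcp_rot: [0.001, 0.999, 0.033, 0.0]
ft_force: [-0.4, 0.0, -0.2]
finger_gap: 0.0444
grasp_force: 0.5
t 33.87 mat [ -21.5 -132.1] hd-Y -0.005 tip 13.5 F [-0.4  0.  -0.2]
turn -0.05 dx 3.82 dy -0.21 dz 0.12
time: 34.7
eef_pos: [0.5881, -0.1021, 0.1903]
tcp_rot: [0.0, 0.999, 0.033, 0.0]
ft_force: [-0.0, -0.1, 0.4]
finger_gap: 0.044
grasp_force: 0.0
t 34.7 mat [  34.4 -131.8] hd-Y -0.004 tip 12.3 F [-0.  -0.1  0.4]
turn -0.04 dx 1.03 dy -0.19 dz 0.06
brown mat z 3.8877450544342236
z 33.8 c [ 103.8 -127.8] size [98. 81.] ang 89.8 [[63.0, -176.0], [144.0, -177.0], [145.0, -79.0], [64.0, -79.0]]
z 33.8 c [119.5 -40.3] size [41. 76.] ang 90.0 [[82.0, -61.0], [157.0, -61.0], [157.0, -20.0], [82.0, -20.0]]
```

```bash
python3 -m creep '[[0.3,0,0,0],[0.25,0,0,0],[0.2,0,0,0],[0.15,0,0,0],[0.1,0,0,0]]' 
python3 p.py mat 55 -128 0 11
python3 -m creep '[[0.1,0,0,0],[0.1,0,0,0],[0.05,0,0,0]]'
python3 p.py mat 55 -128 0 11
```

```text
time: 35.17
eef_pos: [0.6073, -0.1009, 0.1901]
tcp_rot: [0.0, 0.999, 0.033, -0.001]
ft_force: [-5.6, -1.6, 3.7]
finger_gap: 0.0439
grasp_force: 3.6
t 35.17 mat [  53.6 -132.1] hd-Y -0.004 tip 12.1 F [-5.6 -1.6  3.7]
turn -0.04 dx 0.07 dy -0.2 dz 0.06
time: 35.42
eef_pos: [0.609, -0.1009, 0.1896]
tcp_rot: [0.0, 0.999, 0.033, -0.005]
ft_force: [-14.0, 0.7, 12.2]
finger_gap: 0.0442
grasp_force: 7.2
t 35.42 mat [  55.2 -132.2] hd-Y -0.005 tip 11.6 F [-14.    0.7  12.2]
turn -0.05 dx -0.01 dy -0.21 dz 0.03
```

Seated at about 14 N. I back off, lift, move over the row for the wrist camera, and check everything.

```bash
python3 -m creep '[[-0.6,0,0,0],[-0.5,0,0,0],[-0.5,0,-1,0],[-0.5,0,-1,0],[-0.5,0,-1,0]]' >/dev/null
python3 -m creep '[[-0.5,0,-1,0],[-0.5,-0.6,-1,0],[-0.5,-1,-1,0],[-0.5,-1,-1,0],[-0.5,-1,-1,0]]' >/dev/null
python3 -m creep '[[0,-1,-1,0],[0,-1,-0.5,0],[0,0,0,0],[0,0,0,0]]'
python3 wd.py -250 240; python3 look.py t10
python3 - <<'E'
from h import *
import shutil
A=dict(np.load("top0.npz"));B=dict(np.load("last.npz"))
d=cv2.absdiff(A["img"],B["img"]).max(2)
for n,(x,y) in dict(bottle=(264,256),reel=(355,246),stand=(199,191),cleaner=(406,170),meter=(489,206),driver=(139,225)).items():
    g=[cv2.cvtColor(i["img"],cv2.COLOR_BGR2GRAY).astype(np.float32) for i in(A,B)]
    s=np.s_[max(0,y-24):y+24,x-20:x+20]; print(n,"maxdiff",d[s].max(),"shift px",np.round(cv2.phaseCorrelate(g[0][s].copy(),g[1][s].copy())[0],2))
E
```

```text
time: 36.58
eef_pos: [0.5036, 0.0058, 0.3816]
tcp_rot: [0.0, 0.999, 0.035, 0.001]
ft_force: [-0.1, -1.4, 0.0]
finger_gap: 0.044
grasp_force: 0.0
brown mat z 3.905924567105779
z 33.9 c [ 115.3 -128. ] size [98. 68.] ang 89.8 [[81.0, -177.0], [149.0, -177.0], [149.0, -79.0], [82.0, -79.0]]
z 33.9 c [115.  -11.1] size [97. 67.] ang 90.0 [[81.0, -60.0], [149.0, -60.0], [149.0, 38.0], [81.0, 38.0]]
z 34.0 c [115.  107.2] size [68. 98.] ang 0.3 [[81.0, 156.0], [81.0, 58.0], [149.0, 58.0], [149.0, 156.0]]
centre [114.3 107.6] size [88. 95.] yaw 0.0 xlim 70.0 158.0 y edges 61.3 153.5
centre [121.4 -10.9] size [74. 96.] yaw 0.0 xlim 85.0 158.0 y edges -55.6 34.9
centre [ 114.2 -128. ] size [88. 95.] yaw 0.0 xlim 70.0 158.0 y edges -173.8 -93.1
bottle maxdiff 84 shift px [-0.12 -0.24]
reel maxdiff 93 shift px [ 0.18 -0.22]
stand maxdiff 103 shift px [ 0.02 -0.  ]
cleaner maxdiff 7 shift px [0.06 0.02]
meter maxdiff 8 shift px [-0.   -0.04]
driver maxdiff 7 shift px [0.   0.07]
```

View pics/t10.png

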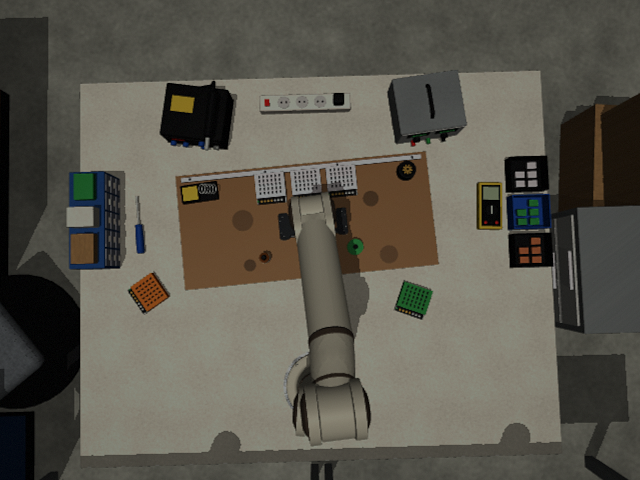

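The picture shows all three supplies in a row at the strip at about (270,186), (306,182) and (341,178), and the bystanders are where they started. Neighbour spacings measure about 117 and 118 mm, and the outer two are 235 mm apart. All are square to the strip.

```bash
python3 -c "
from cell import robot
print(robot.job_done())"
```

```text
the job is handed in; nothing more can be done
None
```

I handed the job in with all three supplies in one row, backs pushed against the strip, terminals towards the robot, square within about half a degree, and neighbours' centres at about 117 and 118 mm (235 mm overall); the bystanders measured unmoved, about 37 s of the 72 s was used, and the hand-in returned no verdict.

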